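# Reset the detector angle of a bench light-scatter reader

## Task

The detector arm of the light-scatter reader has to go to its next angle. Slacken the black T-bar clamp knob on the arm completely before moving it, swing the arm by its detector head until the pointer lines up with the line on the steel clip on the rim of the scale, then do the knob up again, clockwise, to about 0.25 N m - firm but not forced - with the pointer still on the line. Leave everything else on the bench alone.

Things in the scene. Friction and masses are not known exactly. Their poses are not given: they have to be found in the camera images.
- reader_base: Fixed stand of the reader: a grey sector plate (rim 158 mm from the pivot, top 22 mm up) with black graduation lines every 5 degrees, a 105 mm high cuvette holder on the pivot and a white lamp behind it. Origin on the bench under the pivot, the vertical axis the arm swings about; -x points from the pivot along the middle of the scale, roughly to the robot.
- swing_arm: Aluminium detector arm with all it carries, 38 mm wide, top face 40 mm above the bench. Slack, it swings about the pivot with light drag (about 0.2 N m) and stays where left; stops 0.72 rad either side of the scale's middle. Never drag it round while the clamp bites. Origin on the bench under the pivot; its -x axis runs from the pivot out along the arm.
- detector_grip (a point): Point to hold the white detector head at the outer end of the arm: 194 mm from the pivot, 80 mm above the bench. The head is a block 40 mm along the arm (x axis, towards the pivot), 34 mm across it, from 40 to 101 mm above the bench.
- pointer_tip (a point): the tip of the thin black pointer in the window of the arm, 152 mm from the pivot, 26 mm above the bench; it lies on the arm's centre line, x axis along the arm towards the pivot
- clip_line (a point): Middle of the black radial line on top of the small fixed steel clip (14 mm wide, 27 mm high) on the rim of the scale, 162 mm from the pivot; x axis along the line towards the pivot. The arm passes over the clip. From the start the arm must swing counter-clockwise (from above) to reach it, 0.28 to 1.0 rad.
- knob_grip (a point): Centre of the T-bar of the clamp knob, on its vertical axis, on the arm's centre line 108 mm from the pivot, about 65 mm up. Black bar 50 mm long (x axis), 12 mm thick (y axis), 32 mm high (16 mm above and below here) on a thin stem; within 60 mm of it nothing else on the arm is higher than 45 mm. Clockwise from above tightens. How it behaves: see clamp_screw_top.
- clamp_screw_top (a point): Where the clamp screw passes through the arm's top face, 40 mm up, under the knob. Bar drives screw through a torsion spring (1.2 N m/rad): it gives and springs back on release. The foot bears on a strip of unknown wear and starts barely nipped to far too tight, so only torque tells tightness: 0.02 N m slack; tightening, 0.02 + 0.0057 per N of clamp force (90 N per rad). 1.3 rad slackens any.
- timer_mid (a point): bystander, leave alone: white countdown timer, 60x66x21 mm; point at its centre
- tube15_1_mid (a point): bystander, leave alone: conical tube with an orange cap, lying, 114x22x22 mm; point at its centre
- beaker_mid (a point): bystander, leave alone: small clear beaker, 62 mm wide, 78 mm high; point at its centre
- tweezers_mid (a point): bystander, leave alone: steel tweezers lying flat, 116x10x8 mm; point at its centre
- tube_rack_blue_mid (a point): bystander, leave alone: low black slot rack, 68x128x42 mm; point at its centre
- tape_roll_mid (a point): bystander, leave alone: roll of marking tape lying flat, 64 mm wide, 19 mm high; point at its centre

How it is judged:
By the outcome, as a careful person would: the job done as asked, in the order asked, and still so for the second after the job is handed in, with the robot touching nothing.
It also fails if it takes over 67 s, if anything falls off the work surface, if the arm or the gripper's body presses on something with over 40 N, if the wrist force passes 120 N, or if a joint passes its speed limit or range.

## Robot

A 6-joint arm with a two-finger parallel gripper is mounted at the origin on a cart in front of the work surface, level with it; the furniture and walls round the work are solid. World frame = base frame: x ahead of the robot, y to its left, z up, the work surface at z = 0. Lengths are in m, angles in rad, forces in N, time in s.
With the tool pointing down it reaches from about 0.425 to 0.95 m from the base axis. Payload 3.5 kg.
Tool frame: the origin (TCP) lies midway between the tips of the shut fingers; the grasp point (between the pads) lies ctrl.grasp_offset behind it (ctrl.grasp_offset is the distance from the TCP to the grasp point, in m); x points along the fingers, y is the direction in which the jaws open and shut, and the axes are right-handed (so a half turn about x gives the same grasp; the last joint's range is limited). The gripper opens to 85 mm and grips with 20 to 120 N. Pads are 22 mm wide; open, the fingers measure 114 mm over their backs; the gripper's body (76 mm by 85 mm) begins 54 mm behind the grasp point. The pads swing forward as they close: fully open they stand 13 mm farther back than shut.
Start: joints at [-1.398, 0.286, 1.577, -0, 1.279, -0.15], TCP at [0.214, -0.64, 0.192] pointing down, gripper open.
Joint ranges: [-2.77, 2.77], [-0.9, 2.22], [0.21, 2.48], [-1.53, 4.67], [0.24, 2.81], [-2.84, 2.84]. Speed limits (rad/s): [2.79, 2.79, 3.14, 3.14, 3.14, 3.14].

## Interface

Orientations are given as a unit quaternion [x, y, z, w].
In Python, from plant import readout, read_camera, sign_off, ctrl gives the robot as it stands.
- The arm moves only by the tool drive_tool, never from a script. Its argument "steps" is a list of rows, each a list of 5 numbers: the shift along the tool's x, y, z in cm, then the turn about the tool's x in degrees, then the opening, from 0 (shut) to 1 (fully open). A call has 1 to 10 rows; each row shifts and turns the commanded pose from where the row before left it, along the tool's axes as they then stand; what a row does not reach is not made up. A row lasts 1/10 s, in which the tool goes at most 50 mm and 8.59 degrees, less where a joint would pass 70% of its speed; a pose out of reach is approached as far as the arm can. A call is refused whole if a number of a shift passes 5 or a number of a turn 8.59, either way. A call with a gripper value outside its range is refused whole. The fingers move at their own pace and stop on an object; "force" is the grip in N (left out, the last holds). Time passes only in rows, so rows that do not move let the fingers close. It gives the time, the measured TCP pose, the force and the opening at its end, in the units of the state.
- readout.get_state(): the state, without advancing time (a new reading comes with each control period).
- read_camera(name): name is "side" or "top" or "wrist"; returns a dict with "frame" (420x560x3 uint8, red, green, blue), "vertical_fov" (degrees; the focal length in pixels is half the picture's height over the tangent of half this angle, whatever the lens; pixels are square), "cx", "cy" (the principal point, pixels), "eye" and "orientation" of the camera in the world. Camera axes: x right, y up, looking along -z (the intrinsics and any distortion apply to the point x, -y, -z); pixel columns grow to the right and rows downward; lengths in m; the calibration is good to about 2 mm. A picture is of the moment at which its call begins. There is no depth.
- sign_off(): hands the job in, once; it reports no verdict.
The state is a dict: "time": time; "qpos": joint angles; "dq": joint speeds; "joint_efforts": joint torques, N m; "eef_pos": TCP position; "tcp_rot": TCP orientation; "contact_force": force on the tool from outside, world axes, zero at the start; "wrist_torque": the same for the moment, N m; "opening": opening from 0.0 (shut) to 1.0 (fully open).
Only numpy, scipy, OpenCV 4.12 (cv2) and the standard library are available. Lean on these libraries where they do the work, as an engineer would, in place of code of your own. Each camera call takes 0.05 s, during which the arm holds its last target. There are 200 camera calls.

## Working session

There is one attempt and no reset: what is moved stays moved. The work goes in short steps, Python scripts to look and compute and a tool call to move; the robot and the scene stay as the last step left them, time stands still between calls to the robot, and variables do not carry over. Pictures are saved under pics/ and viewed, about 8 in all and at most 12, crops included, and the job is handed in when it is done.

Besides the shell and the picture viewer there is one more tool, called in YAML: its name, and indented under it one key for each argument. drive_tool: Moves the arm, as the interface text tells. Its arguments: {"type":"object","properties":{"steps":{"type":"array","items":{"type":"array","items":{"type":"number"}}},"force":{"type":"number"}},"required":["steps"]}

```bash
mkdir -p pics; ls; cat > h.py <<'E'
from plant import readout, read_camera, sign_off, ctrl
import numpy as np, cv2
from scipy.spatial.transform import Rotation as R
def ray(c,px):
    f=210/np.tan(np.radians(c["vertical_fov"])/2)
    d=np.array([(px[0]-c["cx"])/f,-(px[1]-c["cy"])/f,-1])
    return np.array(c["eye"]), R.from_quat(c["orientation"]).apply(d)
def onz(c,px,z):
    e,d=ray(c,px); return e+d*(z-e[2])/d[2]
def proj(c,p):
    f=210/np.tan(np.radians(c["vertical_fov"])/2)
    q=R.from_quat(c["orientation"]).inv().apply(np.array(p)-c["eye"])
    return c["cx"]-f*q[0]/q[2], c["cy"]+f*q[1]/q[2]
def save(c,n): cv2.imwrite("pics/"+n+".png",cv2.cvtColor(c["frame"],cv2.COLOR_RGB2BGR))
E
python3 - <<'E'
from h import *
print(readout.get_state(), ctrl.grasp_offset)
import pickle
for n in("top","side"):
    c=read_camera(n);save(c,n+"0");pickle.dump(c,open(n+"0.pkl","wb"));print({k:v for k,v in c.items() if k!="frame"})
E
```

```text
pics
{'time': 0.0, 'qpos': array([-1.39799465e+00,  2.87141417e-01,  1.57817131e+00, -8.44991363e-06,
        1.27862797e+00, -1.50014891e-01]), 'dq': array([-0.0011583 ,  0.00113355, -0.00160979, -0.00028002,  0.00039623,
       -0.00067806]), 'joint_efforts': array([-1.56739516e-04, -4.05975902e+01, -2.92627627e+01, -1.37523662e-04,
        5.85548580e-03,  9.24501734e-06]), 'eef_pos': array([ 0.21402149, -0.63937702,  0.19026656]), 'tcp_rot': array([-0.69790283, -0.1144688 ,  0.69792746, -0.11280866]), 'contact_force': array([0.87092188, 0.02317593, 1.16340558]), 'wrist_torque': array([0.00333207, 0.02758624, 0.02877133]), 'opening': 0.9981085992093968} 0.0187
{'vertical_fov': 50.787639560004145, 'cx': 283.78915723002996, 'cy': 207.69332873462966, 'eye': array([ 0.42875822, -0.05023975,  1.18562356]), 'orientation': array([ 0.0323954 , -0.03676157, -0.69944564,  0.71300416])}
{'vertical_fov': 56.06036547896222, 'cx': 279.14037495834805, 'cy': 210.7773302892016, 'eye': array([0.41539185, 0.94567574, 0.77146703]), 'orientation': array([-0.02958546,  0.46135352,  0.88532393, -0.04979133])}
```

View pics/top0.png

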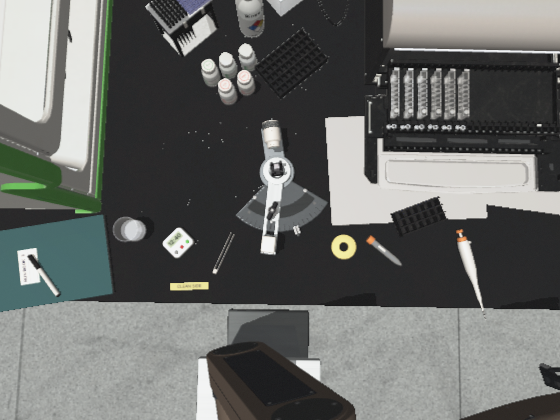

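View pics/side0.png

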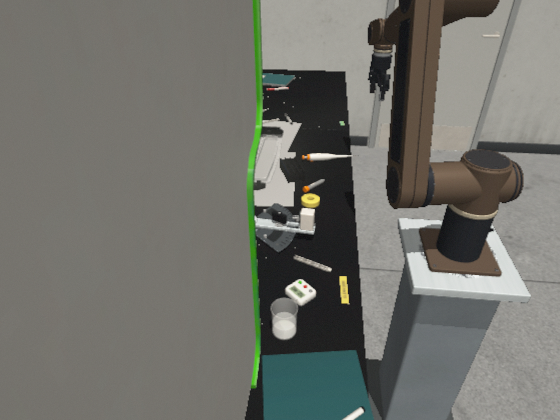

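Top view: pivot/cuvette at about (277,171), arm down to the head at about (269,243), knob at about (272,211), clip at about (297,230). I'll enlarge that area.

```bash
python3 - <<'E'
from h import *
import pickle
c=pickle.load(open("top0.pkl","rb"))
im=cv2.cvtColor(c["frame"],cv2.COLOR_RGB2BGR)[150:270,210:350]
cv2.imwrite("pics/z1.png",cv2.resize(im,None,fx=5,fy=5,interpolation=cv2.INTER_CUBIC))
for p,z in(((277,171),.105),((269,243),.1),((272,211),.08),((297,230),.027)):print(onz(c,p,z))
E
```

```text
[ 0.62577253 -0.03740215  0.105     ]
[ 0.44790745 -0.02140951  0.1       ]
[ 0.52843028 -0.02663245  0.08      ]
[ 0.48452701 -0.09203179  0.027     ]
```

View pics/z1.png

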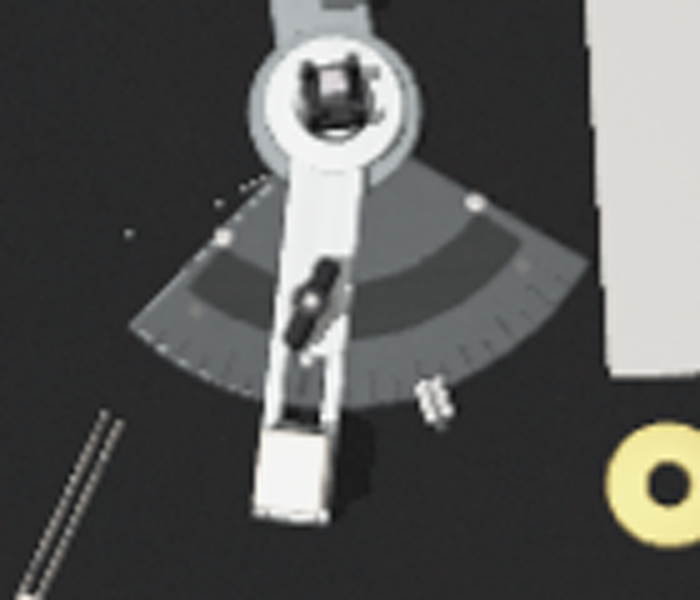

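Crop: pivot disc centre at (334,103), knob bar ends at (330,262) and (292,345), head top centre at (293,475), clip line at (435,400). Next I convert these to positions.

```bash
python3 - <<'E'
from h import *
import pickle
c=pickle.load(open("top0.pkl","rb"))
g=lambda x,y,z: onz(c,(210+(x+.5)/5-.5,150+(y+.5)/5-.5),z)
P=g(334,103,.043)
def rep(n,q):
    d=(q-P)[:2]; print(n,q.round(4),"r",np.hypot(*d).round(4),"ang",np.arctan2(-d[1],-d[0]).round(3))
print("P",P)
rep("knob",g(312,300,.081)); rep("head",g(293,475,.101)); rep("clip",g(435,400,.027))
a,b=g(330,262,.081),g(292,345,.081); d=a-b; print("bar",np.linalg.norm(d),np.degrees(np.arctan2(d[1],d[0])),(a+b)/2)
for x,y in((222,237),(476,202)): rep("bolt",g(x,y,.022))
for x,y in((130,326),(588,262)): rep("corner",g(x,y,.022))
s=readout.get_state(); print(R.from_quat(s["tcp_rot"]).as_matrix().round(3),s["eef_pos"])
E
```

```text
P [ 0.63916475 -0.03505282  0.043     ]
knob [ 0.5319 -0.0266  0.081 ] r 0.1076 ang -0.079
head [ 0.444  -0.0196  0.101 ] r 0.1958 ang -0.079
clip [ 0.4856 -0.091   0.027 ] r 0.1635 ang 0.349
bar 0.045896416232204106 -23.292925495067696 [ 0.53013211 -0.02613201  0.081     ]
bolt [0.5699 0.0231 0.022 ] r 0.0904 ang -0.698
bolt [ 0.5913 -0.1112  0.022 ] r 0.09 ang 1.01
corner [0.5217 0.0703 0.022 ] r 0.1578 ang -0.731
corner [ 0.5604 -0.171   0.022 ] r 0.1571 ang 1.046
[[-0.     0.317 -0.948]
 [ 0.002 -0.948 -0.317]
 [-1.    -0.002 -0.   ]] [ 0.21399669 -0.63946641  0.19037032]
```

drive_tool:
  steps:
    - [0, -2, -2, 0, 1]
    - [0, -4, -4, 0, 1]
    - [0, -4, -4, 0, 1]
    - [0, -4, -4, 0, 1]
    - [0, -4, -4, 0, 1]
    - [0, -4, -4, 0, 1]
    - [0, -4, -4, 0, 1]
    - [0, -4, -4, 0, 1]
    - [0, -4, -4, 0, 1]
    - [0, -4, -4, 0, 1]

```text
time: 1.1
eef_pos: [0.4278, -0.21, 0.1913]
tcp_rot: [-0.698, -0.114, 0.698, -0.113]
contact_force: [0.7, -1.3, -0.1]
opening: 1.002
```

drive_tool:
  steps:
    - [0, -3, -4, 0, 1]
    - [0, -3, -3, 0, 1]
    - [0, 0, 0, 8.4, 1]
    - [0, 0, 0, 8.4, 1]
    - [0, 0, 0, 8.4, 1]
    - [0, 0, 0, 8.4, 1]
    - [0, 0, 0, 8.2, 1]
    - [0, 0, 0, 0, 1]
    - [0, 0, 0, 0, 1]

```text
time: 2.0
eef_pos: [0.4747, -0.1329, 0.1913]
tcp_rot: [-0.693, 0.142, 0.693, 0.142]
contact_force: [1.2, 0.4, 0.4]
opening: 1.007
```

```bash
cat >> h.py <<'E'
def togo(x,y,z,yang=None):
    s=readout.get_state(); M=R.from_quat(s["tcp_rot"]).as_matrix()
    a=np.degrees(np.arctan2(M[1,1],M[0,1]))
    print("t",round(s["time"],2),"pos",s["eef_pos"].round(4),"yang",a.round(2),"F",s["contact_force"].round(2),"T",s["wrist_torque"].round(3),"op",round(s["opening"],3),"q6",s["qpos"][5].round(2))
    print("cm",(M.T@(np.array([x,y,z])-s["eef_pos"])*100).round(2), "turn",None if yang is None else round(a-yang,2))
E
python3 - <<'E'
from h import *
togo(.531,-.0263,.05,-113.3)
c=read_camera("wrist");save(c,"w1");import pickle;pickle.dump(c,open("w1.pkl","wb"));print(c["eye"])
for n,p in(("knob",(.531,-.0263,.081)),("clip",(.4856,-.091,.027)),("piv",(.639,-.035,.043))):print(n,proj(c,p))
E
```

```text
t 2.0 pos [ 0.4747 -0.1329  0.1913] yang -113.14 F [1.2  0.38 0.41] T [-0.031 -0.012 -0.001] op 1.007 q6 1.5
cm [ 14.13 -12.01  -1.  ] turn 0.16
[ 0.54138691 -0.16166948  0.37313576]
knob (np.float64(133.28849413005423), np.float64(178.93855366861092))
clip (np.float64(233.00472672533522), np.float64(183.53292194688012))
piv (np.float64(96.77524691581144), np.float64(53.191101755064295))
```

View pics/w1.png

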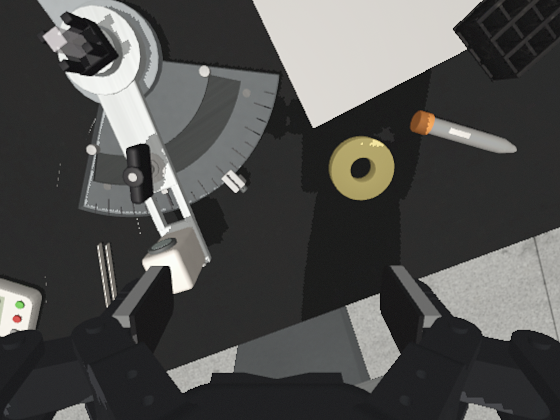

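The wrist view shows the knob bar at (133,177) and the clip at (234,182). Both match their predicted positions to about 1–2 px, and the bar is square to the jaws.

drive_tool:
  steps:
    - [0, -4, -0.5, 0, 1]
    - [0, -4, -0.5, 0, 1]
    - [0, -4, 0, 0, 1]
    - [0, 0, 0, 0, 1]
    - [3, 0, 0, 0, 1]
    - [3, 0, 0, 0, 1]
    - [2, 0, 0, 0, 1]
    - [0, 0, 0, 0, 1]
    - [0, 0, 0, 0, 1]

```text
time: 2.95
eef_pos: [0.5316, -0.0272, 0.1119]
tcp_rot: [-0.692, 0.143, 0.693, 0.143]
contact_force: [-0.2, 0.3, -0.4]
opening: 0.999
```

```bash
python3 - <<'E'
from h import *
togo(.531,-.0263,.05,-113.3)
c=read_camera("wrist");save(c,"w2")
for n,p in(("knob",(.531,-.0263,.081)),("clip",(.4856,-.091,.027)),("piv",(.639,-.035,.043))):print(n,proj(c,p))
E
```

```text
t 2.95 pos [ 0.5316 -0.0272  0.1119] yang -113.29 F [-0.19  0.33 -0.38] T [ 0.045  0.037 -0.037] op 0.999 q6 1.74
cm [ 6.19 -0.06  0.08] turn 0.01
knob (np.float64(274.5214629374656), np.float64(221.70359476183737))
clip (np.float64(371.788245723744), np.float64(218.67875324352917))
piv (np.float64(221.75701512112076), np.float64(55.26607158983026))
```

View pics/w2.png

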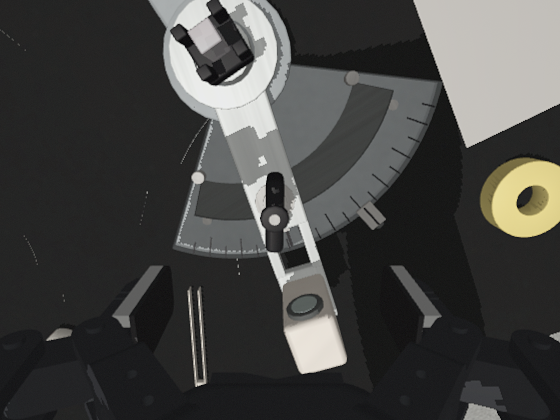

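The knob at (274,218) is within 4 px of its prediction, along the bar direction. Descending to grip it.

drive_tool:
  steps:
    - [2, 0, 0, 0, 1]
    - [2, 0, 0, 0, 1]
    - [1.5, -0.05, 0, 0, 1]
    - [0.7, 0, 0, 0, 1]
    - [0, 0, 0, 0, 1]
    - [0, 0, 0, 0, 0.5]
    - [0, 0, 0, 0, 0.2]
    - [0, 0, 0, 0, 0]
    - [0, 0, 0, 0, 0]
    - [0, 0, 0, 0, 0]
  force: 60

```text
time: 4.0
eef_pos: [0.532, -0.0263, 0.0499]
tcp_rot: [0.693, -0.143, -0.692, -0.143]
contact_force: [0.2, 0.1, 0.2]
opening: 0.146
```

drive_tool:
  steps:
    - [0, 0, 0, 0, 0]
    - [0, 0, 0, 0, 0]
    - [0, 0, 0, 0, 0]

```text
time: 4.3
eef_pos: [0.5318, -0.0263, 0.0496]
tcp_rot: [-0.693, 0.143, 0.693, 0.143]
contact_force: [0.4, -0.5, 0.4]
opening: 0.0
```

```bash
python3 - <<'E'
from h import *
togo(.531,-.0263,.05,-113.3)
E
```

```text
t 4.3 pos [ 0.5318 -0.0263  0.0496] yang -113.3 F [ 0.41 -0.52  0.44] T [-0.023  0.023 -0.023] op 0.0 q6 1.74
cm [-0.04  0.03  0.07] turn -0.0
```

```bash
python3 - <<'E'
from h import *
c=read_camera("wrist");save(c,"w3")
for n,p in(("knob",(.531,-.0263,.081)),("clip",(.4856,-.091,.027)),("piv",(.639,-.035,.043)),("tcp",readout.get_state()["eef_pos"])):print(n,proj(c,p))
E
```

```text
knob (np.float64(276.0154323445566), np.float64(264.7940712979903))
clip (np.float64(399.16159961796717), np.float64(249.96209091160708))
piv (np.float64(204.85052152465198), np.float64(38.922286159298324))
tcp (np.float64(275.37090359176324), np.float64(238.45735681948108))
```

View pics/w3.png

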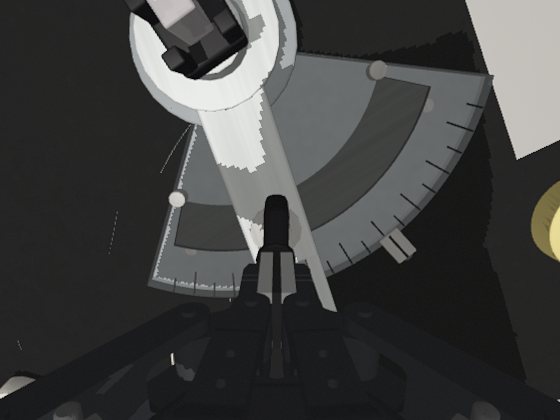

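```bash
python3 - <<'E'
from h import *
im=cv2.imread("pics/w3.png")[180:390,190:370]
im=cv2.resize(im,None,fx=3.3,fy=2.8,interpolation=cv2.INTER_CUBIC)
cv2.imwrite("pics/z3.png",(255*(im/255.)**.5).astype(np.uint8))
for i in range(3): print(readout.get_state()["opening"])
E
```

```text
-0.004258669418516883
-0.004258669418516883
-0.004258669418516883
```

View pics/z3.png

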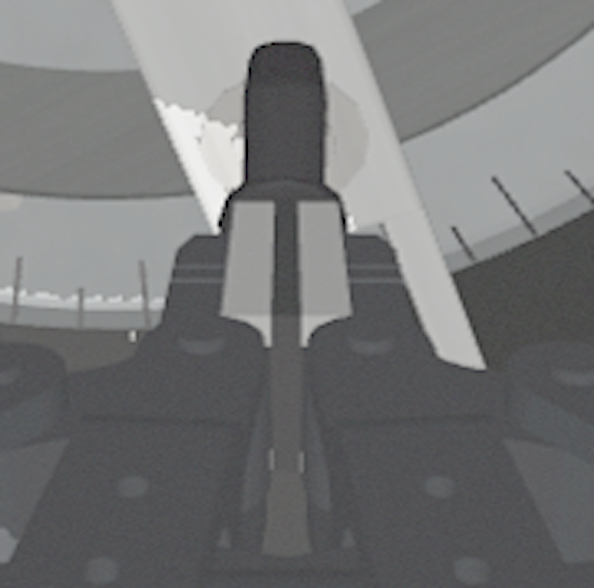

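```bash
python3 - <<'E'
from h import *
c=read_camera("side");s=readout.get_state()
for n,p in(("tcp",s["eef_pos"]),("tcp+40mm",s["eef_pos"]+[0,0,.04]),("knobtop",(.531,-.0263,.081)),("head",(.446,-.02,.101))):print(n,(np.array(proj(c,p))-[230,170])*6)
im=cv2.cvtColor(c["frame"],cv2.COLOR_RGB2BGR)[170:270,230:350]
im=cv2.resize(im,None,fx=6,fy=6,interpolation=cv2.INTER_CUBIC)
cv2.imwrite("pics/s3.png",(255*(im/255.)**.5).astype(np.uint8))
w=read_camera("wrist");print({k:v for k,v in w.items() if k!="frame"},R.from_quat(w["orientation"]).as_matrix().round(3))
E
```

```text
tcp [297.28898405 305.69448337]
tcp+40mm [296.82470282 241.80782784]
knobtop [298.48127712 255.81687735]
head [467.19538783 240.64493031]
{'vertical_fov': 61.54653072034576, 'cx': 276.23545323042305, 'cy': 206.12565506280396, 'eye': array([ 0.59828157, -0.05521886,  0.23149229]), 'orientation': array([ 0.07933948, -0.11957333,  0.82676541, -0.54393605])} [[-0.396  0.88   0.261]
 [-0.918 -0.38  -0.111]
 [ 0.001 -0.284  0.959]]
```

View pics/s3.png

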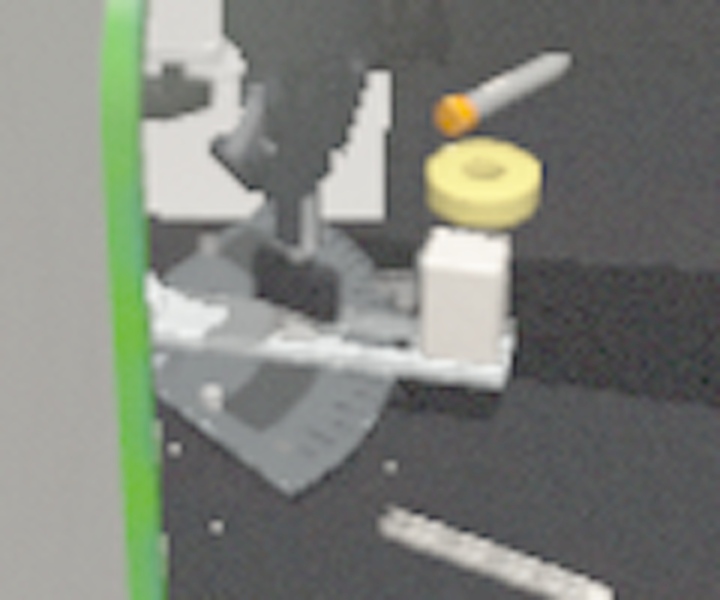

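Both views show the shut fingertips above the bar, at z ≈ 0.085–0.09 although the reported TCP z is 0.050. The tips are really about 3.5–4 cm higher than reported. I'll open, go lower in steps while watching the force, and try again.

drive_tool:
  steps:
    - [-1, 0, 0, 0, 0.7]
    - [0, 0, 0, 0, 0.7]
    - [0, 0, 0, 0, 0.7]
    - [0, 0, 0, 0, 0.7]
    - [0, 0, 0, 0, 0.7]
    - [1, 0, 0, 0, 0.7]
    - [1, 0, 0, 0, 0.7]
    - [0.5, 0, 0, 0, 0.7]
    - [0, 0, 0, 0, 0.7]
  force: 40

```text
time: 5.35
eef_pos: [0.5304, -0.026, 0.0328]
tcp_rot: [-0.691, 0.143, 0.694, 0.143]
contact_force: [-0.3, 0.2, 0.4]
opening: 0.7
```

drive_tool:
  steps:
    - [0.5, 0, 0, 0, 0.7]
    - [0.5, 0, 0, 0, 0.7]
    - [0.5, 0, 0, 0, 0.7]
    - [0.2, 0, 0, 0, 0.7]
    - [0, 0, 0, 0, 0.7]

```text
time: 5.85
eef_pos: [0.5315, -0.0262, 0.0172]
tcp_rot: [-0.692, 0.143, 0.693, 0.143]
contact_force: [0.0, 0.0, 0.3]
opening: 0.7
```

drive_tool:
  steps:
    - [0, 0, 0, 0, 0.4]
    - [0, 0, 0, 0, 0.1]
    - [0, 0, 0, 0, 0]
    - [0, 0, 0, 0, 0]
    - [0, 0, 0, 0, 0]
    - [0, 0, 0, 0, 0]
    - [0, 0, 0, 0, 0]

```text
time: 6.55
eef_pos: [0.5321, -0.0261, 0.018]
tcp_rot: [0.693, -0.143, -0.692, -0.143]
contact_force: [-0.5, 2.0, 3.3]
opening: 0.13
```

```bash
python3 - <<'E'
from h import *
togo(.531,-.0263,.015,-113.3)
E
```

```text
t 6.55 pos [ 0.5321 -0.0261  0.018 ] yang -113.31 F [-0.54  1.98  3.34] T [ 0.392  0.078 -0.033] op 0.13 q6 1.74
cm [0.3  0.07 0.09] turn -0.01
```

Gripped (opening 0.13). Slackening counter-clockwise.

drive_tool:
  steps:
    - [0, 0, 0, -3, 0]
    - [0, 0, 0, -3, 0]
    - [0, 0, 0, -3, 0]
    - [0, 0, 0, -3, 0]
    - [0, 0, 0, 0, 0]

```text
time: 7.05
eef_pos: [0.5321, -0.0263, 0.018]
tcp_rot: [0.704, -0.07, -0.704, -0.07]
contact_force: [-0.7, 2.3, 4.2]
opening: 0.125
```

```bash
python3 - <<'E'
from h import *
togo(.531,-.0263,.015,-113.3)
E
```

```text
t 7.05 pos [ 0.5321 -0.0263  0.018 ] yang -101.34 F [-0.69  2.3   4.16] T [ 0.323  0.186 -0.111] op 0.125 q6 1.53
cm [0.3  0.02 0.1 ] turn 11.96
```

drive_tool:
  steps:
    - [0, 0, 0, -6, 0]
    - [0, 0, 0, -6, 0]
    - [0, 0, 0, -6, 0]
    - [0, 0, 0, -6, 0]
    - [0, 0, 0, -6, 0]
    - [0, 0, 0, 0, 0]

```text
time: 7.65
eef_pos: [0.5322, -0.0267, 0.0185]
tcp_rot: [0.698, 0.115, -0.698, 0.115]
contact_force: [-1.7, 0.7, 6.3]
opening: 0.131
```

```bash
python3 - <<'E'
from h import *
togo(.531,-.0263,.015,-113.3)
E
```

```text
t 7.65 pos [ 0.5322 -0.0267  0.0185] yang -71.25 F [-1.7   0.68  6.32] T [ 0.125  0.294 -0.037] op 0.131 q6 1.0
cm [ 0.35 -0.08  0.1 ] turn 42.05
```

drive_tool:
  steps:
    - [0, 0, 0, -6, 0]
    - [0, 0, 0, -6, 0]
    - [0, 0, 0, -6, 0]
    - [0, 0, 0, -6, 0]
    - [0, 0, 0, -6, 0]
    - [0, 0, 0, -6, 0]
    - [0, 0, 0, -6, 0]
    - [0, 0, 0, 0, 0]

```text
time: 8.45
eef_pos: [0.5327, -0.0272, 0.0194]
tcp_rot: [0.61, 0.357, -0.61, 0.358]
contact_force: [-1.9, -0.6, 8.5]
opening: 0.129
```

```bash
python3 - <<'E'
from h import *
togo(.531,-.0263,.015,-113.3)
E
```

```text
t 8.45 pos [ 0.5327 -0.0272  0.0194] yang -29.24 F [-1.87 -0.61  8.48] T [ 0.004  0.522 -0.019] op 0.129 q6 0.27
cm [ 0.44 -0.19  0.01] turn 84.06
```

Torque dropped to −0.02 N m after 84° (1.47 rad), so the clamp is slack. Releasing and going to the detector head.

drive_tool:
  steps:
    - [0, 0, 0, 0, 0.5]
    - [0, 0, 0, 0, 0.7]
    - [0, 0, 0, 0, 0.7]
    - [0, 0, 0, 0, 0.7]
    - [-3, 0, 0, 0, 1]
    - [-3, 0, 0, 0, 1]
    - [-2.5, 0, 0, 0, 1]
    - [0, 0, 0, 8.5, 1]
    - [0, 0, 0, 8.5, 1]
    - [0, 0, 0, 8.5, 1]

```text
time: 9.45
eef_pos: [0.5317, -0.0263, 0.1027]
tcp_rot: [0.675, 0.212, -0.675, 0.212]
contact_force: [-0.3, -0.1, -0.3]
opening: 0.999
```

drive_tool:
  steps:
    - [0, 0, 0, 8, 1]
    - [0, 0, 0, 8, 1]
    - [0, 0, 0, 8, 1]
    - [0, 0, 0, 8, 1]
    - [0, 0, 0, 7.8, 1]
    - [0, 0, 3, 0, 1]
    - [0, 0, 3, 0, 1]
    - [0, 0, 2.5, 0, 1]
    - [0, 0, 0, 0, 1]

```text
time: 10.35
eef_pos: [0.4441, -0.0187, 0.1014]
tcp_rot: [-0.705, 0.028, 0.708, 0.029]
contact_force: [0.5, -0.1, -0.2]
opening: 1.0
```

```bash
python3 - <<'E'
from h import *
togo(.4458,-.0197,.028,-94.5)
c=read_camera("wrist");save(c,"w4")
for n,p in(("knob",(.531,-.0263,.081)),("clip",(.4856,-.091,.027)),("headtop",(.4458,-.0197,.101))):print(n,proj(c,p))
E
```

```text
t 10.35 pos [ 0.4441 -0.0187  0.1014] yang -94.61 F [ 0.48 -0.11 -0.16] T [-0.016 -0.028 -0.032] op 1.0 q6 1.38
cm [ 7.34  0.08 -0.2 ] turn -0.11
knob (np.float64(276.2483563838724), np.float64(72.65099324075717))
clip (np.float64(371.2702441309573), np.float64(137.94145979878118))
headtop (np.float64(276.77502001664845), np.float64(234.89388210757014))
```

View pics/w4.png

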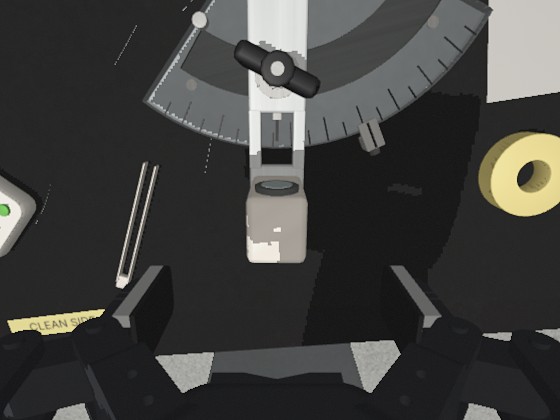

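The wrist view shows the head centred between the open fingers (x ≈ 277) and square to them. The bar has turned and the arm has stayed put. Descending to grip.

drive_tool:
  steps:
    - [2, 0, -0.2, 0, 1]
    - [2, 0, 0, 0, 1]
    - [1.5, 0, 0, 0, 1]
    - [1, 0, 0, 0, 1]
    - [0.8, 0, 0, 0, 1]
    - [0, 0, 0, 0, 1]

```text
time: 11.0
eef_pos: [0.4488, -0.0195, 0.0287]
tcp_rot: [-0.706, 0.028, 0.707, 0.029]
contact_force: [0.9, -0.7, 0.2]
opening: 1.004
```

drive_tool:
  steps:
    - [0, 0, 0, 0, 0.6]
    - [0, 0, 0, 0, 0.4]
    - [0, 0, 0, 0, 0.2]
    - [0, 0, 0, 0, 0.2]
    - [0, 0, 0, 0, 0.2]
    - [0, 0, 0, 0, 0.2]
  force: 30

```text
time: 11.6
eef_pos: [0.4495, -0.0197, 0.0304]
tcp_rot: [0.707, -0.028, -0.706, -0.028]
contact_force: [-1.5, 0.7, 4.5]
opening: 0.396
```

```bash
python3 - <<'E'
from h import *
togo(.4458,-.0197,.028,-94.5)
P=np.array([.6392,-.0351])
for a in(0.349,): 
  s=readout.get_state();d=P-s["eef_pos"][:2];print("r",np.hypot(*d),"ang",np.arctan2(d[1],d[0]))
E
```

```text
t 11.6 pos [ 0.4495 -0.0197  0.0304] yang -94.61 F [-1.52  0.75  4.46] T [ 0.069  0.209 -0.029] op 0.396 q6 1.38
cm [0.24 0.03 0.37] turn -0.11
r 0.19029006385843397 ang -0.08101494204862635
```

drive_tool:
  steps:
    - [0, 0.66, -0.01, -2, 0.2]
    - [0, 0.66, -0.01, -2, 0.2]
    - [0, 0.66, -0.01, -2, 0.2]
    - [0, 0.66, -0.01, -2, 0.2]
    - [0, 0.66, -0.01, -2, 0.2]
    - [0, 0.66, -0.01, -2, 0.2]
    - [0, 0.66, -0.01, -2, 0.2]
    - [0, 0.66, -0.01, -2, 0.2]
    - [0, 0.66, -0.01, -2, 0.2]
    - [0, 0.66, -0.02, -2, 0.2]

```text
time: 12.6
eef_pos: [0.4555, -0.0856, 0.0304]
tcp_rot: [0.701, 0.094, -0.701, 0.095]
contact_force: [-1.4, 0.5, 5.7]
opening: 0.392
```

drive_tool:
  steps:
    - [0, 0.66, -0.01, -2, 0.2]
    - [0, 0.5, -0.01, -1.5, 0.2]
    - [0, 0, 0, 0, 0.2]
    - [0, 0, 0, 0, 0.2]

```text
time: 13.0
eef_pos: [0.4589, -0.0969, 0.0304]
tcp_rot: [0.698, 0.115, -0.698, 0.116]
contact_force: [-3.4, -3.5, 6.2]
opening: 0.392
```

```bash
cat > look.py <<'E'
from h import *
import sys
togo(.457,-.101,.028,None)
P=np.array([.6392,-.0351])
s=readout.get_state();d=P-s["eef_pos"][:2];print("r",np.hypot(*d),"ang",np.arctan2(d[1],d[0]))
c=read_camera("wrist")
u,v=map(int,proj(c,(.484,-.0915,.027)));print(u,v, c["frame"].shape)
x0,y0=max(u-70,0),max(v-55,0)
save(c,sys.argv[1])
im=cv2.imread("pics/"+sys.argv[1]+".png")[y0:y0+110,x0:x0+140]
im=cv2.resize(im,None,fx=5,fy=5,interpolation=cv2.INTER_CUBIC)
cv2.imwrite("pics/"+sys.argv[1]+"z.png",(255*(im/255.)**.6).astype(np.uint8))
import pickle;pickle.dump((c,x0,y0),open(sys.argv[1]+".pkl","wb"));print(x0,y0,c["eye"])
E
python3 look.py w5
```

```text
t 13.0 pos [ 0.4589 -0.0969  0.0304] yang -71.17 F [-3.37 -3.54  6.21] T [-0.11  0.38 -0.19] op 0.392 q6 0.82
cm [0.24 0.32 0.32] turn None
r 0.19056388767226423 ang 0.33048176352766373
280 191 (420, 560, 3)
210 136 [ 0.52739424 -0.07366933  0.21227647]
```

View pics/w5z.png

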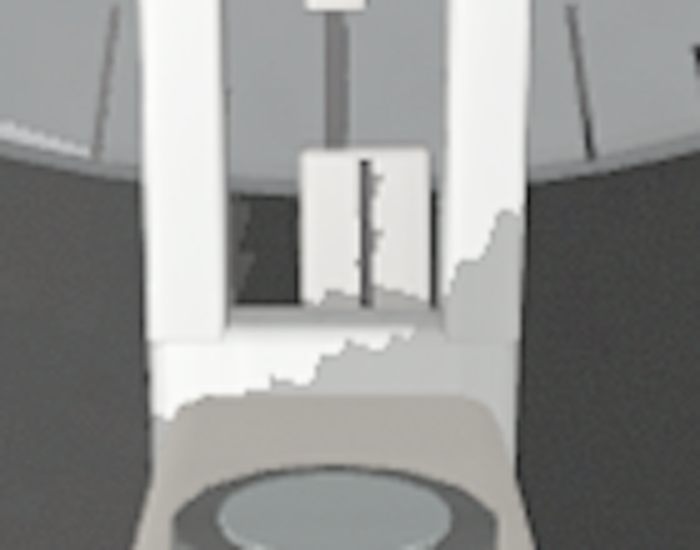

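Zoomed: the pointer is at x ≈ 337 and the clip line at x ≈ 365, with the clip 130 px wide (14 mm). That leaves 3.0 mm, or 1.1° counter-clockwise. This agrees with the top view (0.330 → 0.349 rad).

drive_tool:
  steps:
    - [0, 0.19, 0, -0.6, 0.2]
    - [0, 0.18, 0, -0.5, 0.2]
    - [0, 0, 0, 0, 0.2]
    - [0, 0, 0, 0, 0.2]

```text
time: 13.45
eef_pos: [0.4601, -0.1003, 0.0304]
tcp_rot: [0.697, 0.122, -0.696, 0.123]
contact_force: [-1.9, -3.3, 5.3]
opening: 0.398
```

```bash
cat > meas.py <<'E'
import pickle,sys
from h import *
P=np.array([.6392,-.0351])
def cen(g,rows,u,w):  # sub-pixel dark-line centre near column u, background = side medians
    out=[]
    for r in rows:
        p=g[r,u-w:u+w+1].astype(float); k=np.maximum(np.percentile(p,70)-p-15,0)
        if k.sum()>0: out.append((r,u-w+(k*np.arange(2*w+1)).sum()/k.sum()))
    return np.array(out)
def meas(c,prows,urow,lrows,ulin,w=5):
    g=cv2.cvtColor(c["frame"],cv2.COLOR_RGB2GRAY)
    a=[]
    for rows,u,z in((prows,urow,.026),(lrows,ulin,.027)):
        m=cen(g,rows,u,w); q=np.array([onz(c,(x,y),z)[:2] for y,x in m]).mean(0)
        d=P-q; a.append(np.arctan2(d[1],d[0])); print(np.median(m[:,1]).round(2),"r",np.hypot(*d).round(4),"ang",a[-1].round(4))
    print("line-pointer rad",round(a[1]-a[0],4))
E
python3 look.py w6; python3 - <<'E'
from meas import *
c=pickle.load(open("w5.pkl","rb"))[0]; meas(c,range(144,162),277,range(171,192),282,4)
c=pickle.load(open("w6.pkl","rb"))[0]
g=cv2.cvtColor(c["frame"],cv2.COLOR_RGB2GRAY)
for r in (146,150,154,158,164,168,172,176,180,184,188,192):print(r,g[r,262:300])
E
```

```text
t 13.45 pos [ 0.4601 -0.1003  0.0304] yang -70.07 F [-1.92 -3.28  5.26] T [-0.174  0.401 -0.236] op 0.398 q6 0.79
cm [ 0.24 -0.04  0.32] turn None
r 0.19057784289988738 ang 0.3493177386730446
274 191 (420, 560, 3)
204 136 [ 0.52811197 -0.07576595  0.21228111]
276.87 r 0.1441 ang 0.3369
282.76 r 0.1593 ang 0.3563
line-pointer rad 0.0194
146 [122 122 122 121 122 121 122 121 123 121 105  77  82  78  77  77  87 115
 123 121 121 120 120 120 120 120 121 121 121 121 121 121 122 121 121 121
 116 159]
150 [121 121 122 120 122 122 122 121 123 121 105  76  78  78  78  75  87 116
 123 121 120 121 120 120 121 120 121 120 120 119 121 121 122 122 121 121
 115 158]
154 [119 120 120 121 121 122 122 122 123 121 104  79  87  76  77  74  87 115
 123 121 120 120 121 120 121 118 120 119 119 119 120 121 122 118  94  67
 101 166]
158 [119 119 119 120 122 121 122 121 123 120 104  76  86  76  76  75  85 116
 120 120 120 120 120 121 120 120 120 120 120 120 119 121 122 117  87  75
  93 159]
164 [119 119 119 117 113 113 114 114 115 111  91  76  77  70  72  70  79 107
 115 114 114 113 113 113 114 114 115 117 120 
[... 457 characters left out ...]
09 207 207 207 184  98  19  27  28  28  27  23  64
 139 195]
180 [ 27  20 124 209 222 220 218 217 217 216 216 217 219 209  86  62 125 201
 215 212 211 211 210 208 206 207 206 181  96  23  28  29  29  28  22  74
 153 203]
184 [ 26  19 123 208 221 219 216 215 216 215 215 216 219 207 100  62  84 141
 188 213 211 210 210 208 206 206 205 178  91  22  27  28  28  25  23  66
 151 208]
188 [ 26  17 121 205 219 218 215 214 214 214 214 215 217 205  73  61 122 198
 212 209 209 209 208 207 205 206 207 175  55  25  28  31  28  28  32  76
 155 213]
192 [ 27  19 120 203 217 216 214 214 216 216 215 215 218 207  99  59 109 179
 200 212 211 210 209 206 205 205 206 174  53  25  27  29  30  29  33  80
 152 201]
```

```bash
python3 - <<'E'
from meas import *
c=pickle.load(open("w6.pkl","rb"))[0]
meas(c,range(144,164),275,[168,176,180,188],277,3)
# arm frame edges check: bounds of slot at pointer rows
q=[onz(c,x,z)[:2] for x,z in(((275.1,146),.026),((275.1,162),.026),((277.0,168),.027),((277.0,190),.027))]
for a,b in((q[0],q[1]),(q[2],q[3])):
    d=a-b; print("dir ang",np.arctan2(d[1],d[0]))
    n=np.array([-np.sin(.349),np.cos(.349)]); print("lateral mm",((a-P)@n*1e3).round(2),((b-P)@n*1e3).round(2))
E
```

```text
meas.py:14: RuntimeWarning: Mean of empty slice.
  m=cen(g,rows,u,w); q=np.array([onz(c,(x,y),z)[:2] for y,x in m]).mean(0)
  ret = ret.dtype.type(ret / rcount)
Traceback (most recent call last):
  File "meas.py", line 15, in meas
    d=P-q; a.append(np.arctan2(d[1],d[0])); print(np.median(m[:,1]).round(2),"r",np.hypot(*d).round(4),"ang",a[-1].round(4))
                                                            ~^^^^^
IndexError: too many indices for array: array is 1-dimensional, but 2 were indexed
```

```bash
python3 - <<'E'
from meas import *
c=pickle.load(open("w6.pkl","rb"))[0]
meas(c,range(144,164),275,[168,180,188],277,6)
q=[onz(c,x,z)[:2] for x,z in(((275.1,146),.026),((275.1,162),.026),((277.0,168),.027),((277.0,190),.027))]
for a,b in((q[0],q[1]),(q[2],q[3])):
    d=a-b; print("dir ang",np.arctan2(d[1],d[0]))
    n=np.array([-np.sin(.349),np.cos(.349)]); print("lateral mm",((a-P)@n*1e3).round(2),((b-P)@n*1e3).round(2))
E
```

```text
275.45 r 0.1447 ang 0.3505
276.88 r 0.158 ang 0.3552
line-pointer rad 0.0047
dir ang 0.34681543046114566
lateral mm -0.05 -0.03
dir ang 0.34835005346566167
lateral mm -1.04 -1.03
```

drive_tool:
  steps:
    - [0, 0.12, 0, -0.35, 0.2]
    - [0, 0, 0, 0, 0.2]
    - [0, 0, 0, 0, 0.2]
    - [0, 0, 0, 0, 0.2]

```text
time: 13.9
eef_pos: [0.4605, -0.1013, 0.0304]
tcp_rot: [0.696, 0.124, -0.696, 0.125]
contact_force: [-2.1, -2.5, 5.9]
opening: 0.394
```

```bash
python3 look.py w7; python3 - <<'E'
from meas import *
c=pickle.load(open("w7.pkl","rb"))[0]
g=cv2.cvtColor(c["frame"],cv2.COLOR_RGB2GRAY)
for r in (150,158,168,180,188):print(r,g[r,260:296])
meas(c,range(144,164),274,[168,180,188],275,6)
E
```

```text
t 13.9 pos [ 0.4605 -0.1013  0.0304] yang -69.74 F [-2.14 -2.48  5.88] T [-0.078  0.406 -0.216] op 0.394 q6 0.79
cm [ 0.24 -0.15  0.31] turn None
r 0.1906117168264769 ang 0.3549380570300465
273 191 (420, 560, 3)
203 136 [ 0.5283433  -0.0764095   0.21227845]
150 [122 123 124 124 123 124 124 124 124 124 119  86  88 119 119  86  79  76
  89 118 125 122 123 123 122 123 123 123 122 123 123 122 123 123 123 124]
158 [122 121 122 122 123 123 123 123 124 124 120  84  88 119 119  84  77  75
  87 117 123 123 122 123 123 122 122 122 122 121 122 123 123 124 115  66]
168 [120 119 125 175 223 229 226 225 225 224 223 224 225 220 180  48  70 161
 225 219 218 218 218 219 217 215 216 211 172 108 121 122 122 123 117  87]
180 [ 29  24  58 159 222 225 221 220 220 219 219 220 221 217 180  61  82 165
 222 216 215 214 213 212 210 210 209 203 161  18  28  28  30  30  29  30]
188 [ 38  23  78 171 219 222 219 217 217 216 216 217 220 208 107  63  86 166
 217 213 212 212 212 210 209 208 207 199 151  19  28  28  29  30  30  28]
275.05 r 0.1447 ang 0.3546
275.54 r 0.158 ang 0.3558
line-pointer rad 0.0012
```

Pointer and line now agree to about 0.001 rad. After a hair more I release, rise and check again.

drive_tool:
  steps:
    - [0, 0.03, 0, -0.1, 0.2]
    - [0, 0, 0, 0, 0.2]
    - [0, 0, 0, 0, 0.2]
    - [0, 0, 0, 0, 0.6]
    - [0, 0, 0, 0, 0.8]
    - [0, 0, 0, 0, 0.8]
    - [-2, 0, 0, 0, 1]
    - [-3, 0, 0, 0, 1]
    - [-2.5, 0, 0, 0, 1]
    - [0, 0, 0, 0, 1]

```text
time: 14.95
eef_pos: [0.4631, -0.102, 0.1084]
tcp_rot: [0.698, 0.124, -0.694, 0.127]
contact_force: [0.5, 0.2, -0.7]
opening: 1.001
```

```bash
python3 look.py w8; python3 - <<'E'
from meas import *
c=pickle.load(open("w8.pkl","rb"))[0]
g=cv2.cvtColor(c["frame"],cv2.COLOR_RGB2GRAY)
u,v=map(int,proj(c,(.4905,-.0896,.027)))
for r in range(v-26,v+20,3):print(r,g[r,u-14:u+16])
print(u,v,[proj(c,tuple(P-r*np.array([np.cos(.355),np.sin(.355)]))+(.0265,)) for r in(.140,.152,.162)])
k=P-.108*np.array([np.cos(.355),np.sin(.355)]);print("knob",k)
E
```

```text
t 14.95 pos [ 0.4631 -0.102   0.1084] yang -69.54 F [ 0.46  0.23 -0.66] T [ 0.003  0.    -0.016] op 1.001 q6 0.78
cm [ 8.04 -0.35  0.58] turn None
r 0.1883920896695097 ang 0.3631627888727181
271 169 (420, 560, 3)
201 114 [ 0.52962053 -0.07645573  0.29075579]
134 [195 100 124 124 125 124 124 123 123 123 124 121 104  98 123  98  80  86
 110 126 124 123 124 124 124 123 124 125 125 124]
137 [197 101 124 124 125 125 124 124 124 123 124 120  96  95 124  99  79  91
 118 125 123 123 123 123 123 123 123 124 125 124]
140 [199 101 122 123 124 124 124 124 124 123 125 120  96  95 122  89  78  90
 117 123 122 122 122 122 122 123 123 123 124 125]
143 [201 100 122 122 122 123 124 123 124 124 125 120  96 102 121  90  78  90
 117 124 123 123 122 122 122 122 122 124 119  97]
146 [203 101 121 121 121 122 122 123 124 125 125 119  90 102 120  87  79  90
 117 123 123 123 122 122 122 122 122 124 119  93]
149 [199 101 122 122 122 121 121 122 121 123 123 117  87 100 119  86  75  87
 116 123 122 122 122 122 123 122 123 125 120  89]
152 [202 100 123 123 123 118 159 222 224 220 219 217 218 220 211 182 193 215
 2
[... 724 characters left out ...]
220 221 221 223 219 182  64 135 209
 218 216 215 213 212 210 167  17  28  30  30  27]
173 [211  93  67  66  66  65  86 160 196 128 131 134 134 129 109  82 106 136
 132 133 131 128 127 140 151  61  66  66  66  64]
176 [217 188 207 207 205 203 202 203 203 203 203 203 203 203 202 203 203 203
 203 203 204 204 203 203 203 202 201 200 200 200]
179 [250 249 251 253 251 250 249 248 249 249 249 250 250 248 220 157 158 187
 235 236 225 162 163 161 160 188 234 232 220 159]
272 160 [(np.float64(272.8448787231067), np.float64(135.82679248943637)), (np.float64(272.854468738876), np.float64(152.14380553670802)), (np.float64(272.8622759643254), np.float64(165.42747498906033))]
knob [ 0.53793418 -0.07263976]
```

View pics/w8.png

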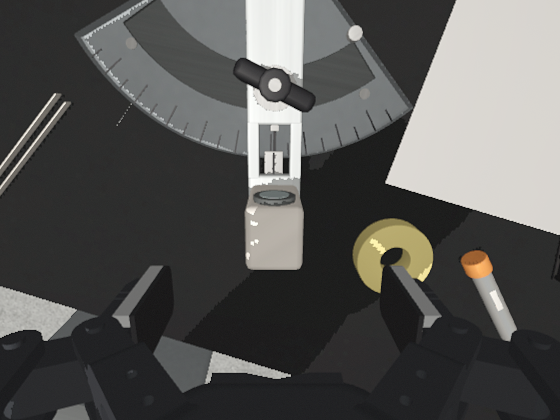

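The wrist view (w8) shows the arm over the clip and the gripper clear. The dark pointer trace has two strips, probably the pointer and its shadow, so I need to know which strip is the pointer.

```bash
python3 - <<'E'
from meas import *
t=[]
for n in("w6","w7","w8"):
    c=pickle.load(open(n+".pkl","rb"))[0]
    y0=118 if n!="w8" else 112
    im=c["frame"][y0:y0+80,256:300,::-1]
    t.append(cv2.resize(im,None,fx=6,fy=7,interpolation=cv2.INTER_NEAREST))
    r=150 if n!="w8" else 143
    print(n,[tuple(int(v) for v in c["frame"][r,x]) for x in range(267,281)])
im=np.hstack(t);cv2.imwrite("pics/cmp.png",(255*(im/255.)**.6).astype(np.uint8))
E
```

```text
w6 [(120, 123, 123), (120, 123, 123), (119, 122, 123), (120, 124, 124), (119, 122, 122), (104, 105, 105), (77, 75, 76), (79, 78, 79), (79, 77, 78), (79, 77, 79), (78, 74, 75), (88, 87, 88), (114, 116, 117), (121, 124, 124)]
w7 [(122, 125, 125), (121, 125, 125), (122, 125, 125), (117, 120, 120), (87, 86, 87), (89, 88, 88), (117, 120, 120), (117, 120, 120), (87, 86, 87), (80, 78, 78), (79, 75, 77), (89, 89, 89), (116, 119, 119), (122, 126, 127)]
w8 [(121, 125, 125), (123, 126, 126), (117, 121, 121), (96, 96, 97), (102, 102, 102), (119, 122, 122), (89, 90, 89), (79, 77, 77), (90, 90, 89), (116, 118, 118), (121, 125, 125), (120, 124, 124), (120, 124, 124), (120, 123, 123)]
```

View pics/cmp.png

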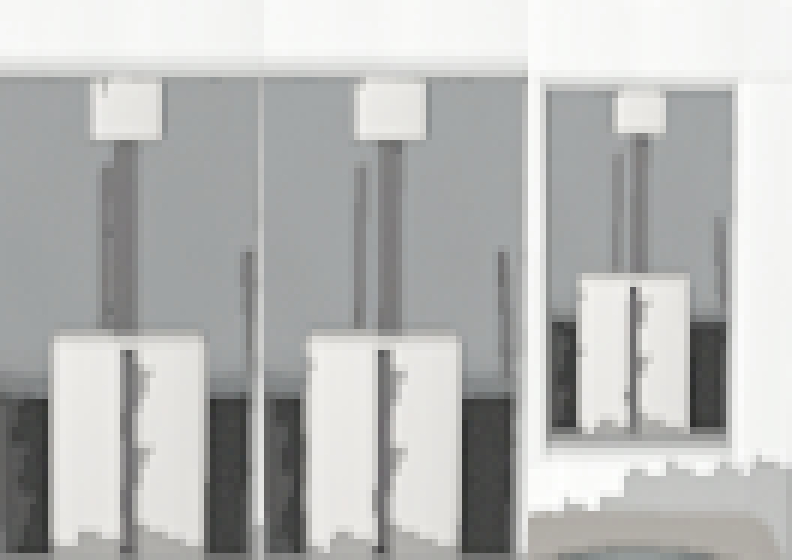

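The comparison settles it. The left strip is a scale graduation, and the right strip, hanging from the white block, is the pointer. On that reading the pointer (x ≈ 274.1) is about 1 px (0.7 mm, 0.27°) past the clip line (273.1). I'll regrip the head and bring it back.

drive_tool:
  steps:
    - [2.5, 0, 0, 0, 1]
    - [3, 0, 0, 0, 1]
    - [2, 0, 0, 0, 1]
    - [0, 0, 0, 0, 1]
    - [0, 0, 0, 0, 0.6]
    - [0, 0, 0, 0, 0.4]
    - [0, 0, 0, 0, 0.2]
    - [0, 0, 0, 0, 0.2]
    - [0, 0, 0, 0, 0.2]
    - [0, 0, 0, 0, 0.2]

```text
time: 16.0
eef_pos: [0.4613, -0.1014, 0.0309]
tcp_rot: [0.697, 0.125, -0.695, 0.126]
contact_force: [-1.5, -0.3, 6.3]
opening: 0.391
```

drive_tool:
  steps:
    - [0, -0.1, 0, 0.3, 0.2]
    - [0, 0, 0, 0, 0.2]
    - [0, 0, 0, 0, 0.2]
    - [0, 0, 0, 0, 0.2]

```text
time: 16.4
eef_pos: [0.461, -0.1006, 0.0309]
tcp_rot: [0.697, 0.123, -0.696, 0.124]
contact_force: [-1.3, 0.2, 6.4]
opening: 0.395
```

```bash
python3 look.py w9; python3 - <<'E'
from meas import *
c=pickle.load(open("w9.pkl","rb"))[0]
g=cv2.cvtColor(c["frame"],cv2.COLOR_RGB2GRAY)
for r in (146,150,158,168,176,180,188):print(r,g[r,264:290])
E
```

```text
t 16.4 pos [ 0.461  -0.1006  0.0309] yang -69.85 F [-1.26  0.16  6.37] T [ 0.044  0.182 -0.029] op 0.395 q6 0.79
cm [ 0.29 -0.1   0.39] turn None
r 0.18986816081278912 ang 0.3521649000590614
274 192 (420, 560, 3)
204 137 [ 0.52860251 -0.07581075  0.21288504]
146 [121 122 120 121 121 122 122 116  85  87 109  86  77  75  86 115 122 121
 120 119 120 120 119 120 121 121]
150 [121 121 121 121 120 121 122 115  80  87 109  85  76  76  86 116 123 121
 120 119 120 120 120 119 120 120]
158 [120 121 121 121 121 121 122 114  73  91 118  73  76  74  84 114 121 120
 121 120 120 120 119 119 119 119]
168 [186 216 217 214 212 213 212 210 211 212 209 198 184 185 193 208 205 205
 206 206 204 203 201 203 197 156]
176 [177 220 222 219 218 218 217 218 218 220 212 144  63  75 156 220 213 212
 212 212 210 208 207 206 197 144]
180 [177 220 221 218 217 217 216 215 217 220 208  89  61 101 179 216 211 211
 210 210 208 206 207 205 187 110]
188 [173 217 219 216 214 214 213 213 214 217 207 124  59  85 163 214 209 209
 210 208 207 205 205 204 182 100]
```

Pointer at 276.6, line at 276.2: 0.2 mm. One tiny nudge back, then release and go to the knob.

drive_tool:
  steps:
    - [0, -0.03, 0, 0.1, 0.2]
    - [0, 0, 0, 0, 0.2]
    - [0, 0, 0, 0, 0.6]
    - [0, 0, 0, 0, 0.8]
    - [0, 0, 0, 0, 0.8]
    - [-2, 0, 0, 0, 1]
    - [-3, 0, 0, 0, 1]
    - [-2.5, 0, 0, 0, 1]
    - [0, 0, 0, 0, 1]
    - [0, 0, 0, 0, 1]

```text
time: 17.45
eef_pos: [0.4599, -0.0997, 0.1046]
tcp_rot: [0.696, 0.123, -0.696, 0.123]
contact_force: [-0.9, 0.2, -1.0]
opening: 1.004
```

```bash
python3 look.py w10; python3 - <<'E'
from meas import *
c=pickle.load(open("w10.pkl","rb"))[0]
g=cv2.cvtColor(c["frame"],cv2.COLOR_RGB2GRAY)
for r in (137,143,149,158,161,167):print(r,g[r,264:284])
# knob bar: dark blob near predicted position
u,v=map(int,proj(c,(.538,-.0726,.081)))
hsv=g[v-50:v+50,u-60:u+60]
m=((hsv<60)*255).astype(np.uint8)
cs,_=cv2.findContours(m,cv2.RETR_EXTERNAL,cv2.CHAIN_APPROX_NONE)
for k in sorted(cs,key=cv2.contourArea)[-3:]:
    (x,y),wh,a=cv2.minAreaRect(k); bx=cv2.boxPoints(((x,y),wh,a))+[u-60,v-50]
    q=np.array([onz(c,b,.081) for b in bx]); e=[q[1]-q[0],q[2]-q[1]]; e=max(e,key=np.linalg.norm)
    print(cv2.contourArea(k),"ctr",q.mean(0).round(4),[np.linalg.norm(q[i]-q[i-1]).round(4) for i in(1,2)],"bar ang",np.degrees(np.arctan2(e[1],e[0])).round(1))
d=P-np.array([.538,-.0726]);togo(.538,-.0726,.1,-4.3)
E
```

```text
t 17.45 pos [ 0.4599 -0.0997  0.1046] yang -69.95 F [-0.93  0.2  -1.04] T [ 0.005  0.002 -0.049] op 1.004 q6 0.79
cm [7.66 0.02 0.32] turn None
r 0.1905890762892665 ang 0.34594894572968526
276 167 (420, 560, 3)
206 112 [ 0.52783754 -0.07519495  0.28654968]
137 [122 123 124 123 124 123 124 124 123 125 117  81  87  80  78  94 127 124
 123 123]
143 [122 122 121 122 123 123 124 123 124 122 106  89 109  78  78  94 125 123
 123 123]
149 [124 123 121 119 144 202 226 220 218 218 217 218 216 203 191 201 214 213
 213 212]
158 [ 34  28  28  20 125 212 231 224 222 222 222 225 213  92 105 185 221 217
 216 215]
161 [ 32  30  30  22 123 211 230 223 221 221 220 222 215 147  75 111 167 219
 217 214]
167 [ 42  35  27  19  96 191 229 221 220 220 220 222 212 113 100 183 220 216
 214 214]
0.0 ctr [ 0.5198 -0.0978  0.081 ] [np.float64(0.0), np.float64(0.0006)] bar ang 21.5
0.0 ctr [ 0.5147 -0.0814  0.081 ] [np.float64(0.0), np.float64(0.0)] bar ang 0.0
1279.5 ctr [ 0.539  -0.0728  0.081 ] [np.float64(0.0173), np.float64(0.0484)] bar ang -102.9
t 17.5 pos [ 0.4592 -0.0994  0.1036] yang -69.95 F [ 0.54  0.26 -0.57] T [ 0.015  0.035 -0.028] op 0.999 q6 0.79
cm [ 0.35  0.19 -8.33] turn -65.65
```

Pointer 277.85 against line 277.8 after release: aligned. Now to the knob, with the bar at about 85° and the jaws at about −5°.

drive_tool:
  steps:
    - [0, 0.1, -3, 0, 1]
    - [0, 0.1, -3, 0, 1]
    - [0, 0, -2.3, 0, 1]
    - [0, 0, 0, -8.5, 1]
    - [0, 0, 0, -8.5, 1]
    - [0, 0, 0, -8.5, 1]
    - [0, 0, 0, -8.5, 1]
    - [0, 0, 0, -8.5, 1]
    - [0, 0, 0, -8.5, 1]
    - [0, 0, 0, -8.5, 1]

```text
time: 18.5
eef_pos: [0.5371, -0.0727, 0.1022]
tcp_rot: [-0.541, -0.455, 0.543, -0.453]
contact_force: [0.6, 0.4, 0.0]
opening: 0.995
```

drive_tool:
  steps:
    - [0, 0, 0, -5.5, 1]
    - [0, 0, 0, 0, 1]
    - [0, 0, 0, 0, 1]

```text
time: 18.8
eef_pos: [0.5376, -0.0729, 0.1031]
tcp_rot: [-0.521, -0.478, 0.522, -0.476]
contact_force: [-0.9, -0.3, -0.7]
opening: 0.995
```

```bash
python3 - <<'E'
from meas import *
togo(.5383,-.0725,.018,-5)
c=read_camera("wrist");save(c,"w11");g=cv2.cvtColor(c["frame"],cv2.COLOR_RGB2GRAY)
u,v=map(int,proj(c,(.5383,-.0725,.081)));print(u,v)
for r in range(v-54,v+56,9): print(r,''.join('#' if x<55 else '.' for x in g[r,u-50:u+50]))
e=[proj(c,tuple(P-r*np.array([np.cos(.351),np.sin(.351)]))+(.0265,)) for r in(.140,.152,.162)];print(e)
E
```

```text
t 18.8 pos [ 0.5376 -0.0729  0.1031] yang -5.08 F [-0.85 -0.27 -0.71] T [ 0.068 -0.05   0.029] op 0.995 q6 -0.23
cm [ 8.51  0.09 -0.04] turn -0.08
277 223
169 ....................................................................................................
178 .............................................###############........................................
187 ...........................................###################......................................
196 ...........................................###################......................................
205 ...........................................##################.......................................
214 .........................................##.................###.....................................
223 .#...................................#########............#########.................................
232 ........##...............................########################...................................
241 ..........................................###################.......................................
250 .........###..............................##################........................................
259 ####################....##.....................###..................................................
268 ############################..........#.............................................................
277 ######################################.............#................................................
[(np.float64(238.98724568799483), np.float64(216.0811405726795)), (np.float64(225.19088730365797), np.float64(222.32819107945122)), (np.float64(213.80762228754347), np.float64(227.4825825142496))]
```

drive_tool:
  steps:
    - [2, 0.12, 0, 0, 1]
    - [2, 0, 0, 0, 1]
    - [2, 0, 0, 0, 1]
    - [1.5, 0, 0, 0, 1]
    - [1, 0, 0, 0, 1]
    - [0, 0, 0, 0, 1]
    - [0, 0, 0, 0, 0.6]
    - [0, 0, 0, 0, 0.4]
    - [0, 0, 0, 0, 0.2]
    - [0, 0, 0, 0, 0.2]
  force: 40

```text
time: 19.85
eef_pos: [0.5403, -0.0734, 0.0204]
tcp_rot: [0.521, 0.477, -0.521, 0.478]
contact_force: [-0.3, -1.0, -0.2]
opening: 0.333
```

```bash
python3 - <<'E'
from meas import *
togo(.5383,-.0725,.018,-5)
E
```

```text
t 19.85 pos [ 0.5403 -0.0734  0.0204] yang -4.95 F [-0.25 -0.97 -0.15] T [ 0.022 -0.002 -0.042] op 0.333 q6 -0.23
cm [ 0.24 -0.21 -0.08] turn 0.05
```

drive_tool:
  steps:
    - [0, 0, 0, 0, 0]
    - [0, 0, 0, 0, 0]
    - [0, 0, 0, 0, 0]
    - [0, 0, 0, 0, 0]

```text
time: 20.25
eef_pos: [0.5392, -0.0734, 0.0202]
tcp_rot: [-0.521, -0.478, 0.522, -0.478]
contact_force: [-3.0, 0.7, 7.3]
opening: 0.129
```

```bash
cat > ptr.py <<'E'
# pointer/line from any wrist view: rectify a top-down patch at z~.0265 (polar: rows radius, cols lateral)
from meas import *
def rect(n):
    c=read_camera("wrist");save(c,n)
    a=.351; rad=np.array([np.cos(a),np.sin(a)]); tan=np.array([np.sin(a),-np.cos(a)])
    rs=np.arange(.138,.170,.0015); ls=np.arange(-.006,.00601,.0004)
    m=np.array([[proj(c,tuple(P-r*rad+l*tan)+(.0265,)) for l in ls] for r in rs],np.float32)
    o=cv2.remap(cv2.cvtColor(c["frame"],cv2.COLOR_RGB2GRAY),m[...,0],m[...,1],cv2.INTER_LINEAR)
    for r,row in zip(rs,o): print("%.4f"%r,' '.join("%3d"%x for x in row))
E
python3 - <<'E'
from ptr import *
togo(.5383,-.0725,.018,-5); rect("w12")
E
```

```text
t 20.25 pos [ 0.5392 -0.0734  0.0202] yang -4.94 F [-3.03  0.73  7.34] T [-0.032  0.767 -0.019] op 0.129 q6 -0.23
cm [ 0.22 -0.1  -0.08] turn 0.06
0.1380 111 111 112 113 113 108  84  46  26  67  97 111 100  73  32  20  22  22  26  40  68 101 111 114 112 111 112 113 113 109  91
0.1395 111 110 112 113 114 109  93  55  39  75  99 113 100  71  30  20  24  26  30  44  68  97 108 111 111 111 112 111 112 112 113
0.1410 119 112 112 113 113 103  77  39  35  76 102 115 103  76  28  21  26  24  28  47  78 106 112 111 111 112 112 112 112 112 112
0.1425 120 111 112 112 113 104  86  43  39  75 100 114 102  74  35  21  25  26  26  37  71 101 110 112 111 111 111 112 112 112 112
0.1440 114 111 112 112 112 101  76  40  45  81 103 113  99  64  20  21  25  25  30  45  72  98 109 112 111 111 111 112 112 112 112
0.1455 116 111 111 113 113 101  74  31  41  79 103 113 102  71  21  20  25  26  29  43  78 104 112 112 111 112 113 112 112 111 112
0.1470 114 109 112 113 115 104  79  37  53  88 107 112 103  76  35  24  24  25  26  34  71 100 112 113 112 112 112 111 111 112 112
0.1485 104 103 109 110 108  93  59  
[... 1228 characters left out ...]
8 122 127 126 126 126 125 125 124 124 124 125
0.1635 122 133 136 126 125 125 126 126 126 127 127 128 128 119  84  44  28  30  51  81 114 124 126 126 126 127 126 125 124 124 125
0.1650 127 126 127 127 126 126 126 127 128 128 128 128 128 123  89  45  25  30  62  99 128 127 126 127 126 126 125 124 124 124 125
0.1665 126 128 128 127 126 126 126 127 127 127 128 129 126 115  83  51  29  28  53  89 121 127 126 126 126 126 125 125 124 123 124
0.1680 121 127 128 127 126 126 126 127 127 127 127 128 127 119  81  44  25  31  53  84 115 125 127 127 126 126 126 125 124 124 125
0.1695 114 113 115 117 117 118 121 120 117 115 116 119 119 112  88  60  53  57  78 102 122 119 118 119 119 119 117 116 118 119 115
```

At the knob, gripped (opening 0.13), the rectified view shows the pointer centred within 0.1 mm of the line. Tightening clockwise, with averaged torque readings.

```bash
cat > tq.py <<'E'
from h import *
T=[];F=[]
for i in range(8):
    s=readout.get_state();T.append(s["wrist_torque"]);F.append(s["contact_force"]);read_camera("wrist")
T=np.array(T);M=R.from_quat(s["tcp_rot"]).as_matrix()
print("t",round(s["time"],2),"yang",np.degrees(np.arctan2(M[1,1],M[0,1])).round(2),"T",T.mean(0).round(4),"sd",T.std(0)[2].round(4),"F",np.mean(F,0).round(2),"pos",s["eef_pos"].round(4),"op",round(s["opening"],3))
E
python3 tq.py
```

```text
t 20.65 yang -4.94 T [-0.0359  0.7408  0.0046] sd 0.0277 F [-4.32 -0.18  5.75] pos [ 0.5393 -0.0734  0.0202] op 0.13
```

drive_tool:
  steps:
    - [0, 0, 0, 5, 0]
    - [0, 0, 0, 5, 0]
    - [0, 0, 0, 5, 0]
    - [0, 0, 0, 5, 0]
    - [0, 0, 0, 0, 0]

```text
time: 21.2
eef_pos: [0.5389, -0.0733, 0.0198]
tcp_rot: [-0.595, -0.381, 0.597, -0.38]
contact_force: [-4.4, 0.4, 6.0]
opening: 0.127
```

```bash
python3 tq.py
```

```text
t 21.55 yang -24.81 T [-0.0923  0.8806  0.0052] sd 0.017 F [-4.36 -0.74  5.5 ] pos [ 0.5389 -0.0733  0.0198] op 0.128
```

drive_tool:
  steps:
    - [0, 0, 0, 5, 0]
    - [0, 0, 0, 5, 0]
    - [0, 0, 0, 5, 0]
    - [0, 0, 0, 5, 0]
    - [0, 0, 0, 0, 0]

```text
time: 22.1
eef_pos: [0.5386, -0.0732, 0.0194]
tcp_rot: [-0.652, -0.272, 0.654, -0.271]
contact_force: [-5.8, 0.5, 4.8]
opening: 0.132
```

```bash
python3 tq.py
```

```text
t 22.45 yang -44.74 T [-0.0986  0.9637  0.0315] sd 0.0408 F [-5.33 -0.3   4.5 ] pos [ 0.5386 -0.0732  0.0194] op 0.13
```

drive_tool:
  steps:
    - [0, 0, 0, 5, 0]
    - [0, 0, 0, 5, 0]
    - [0, 0, 0, 5, 0]
    - [0, 0, 0, 0, 0]

```text
time: 22.9
eef_pos: [0.5383, -0.073, 0.0191]
tcp_rot: [-0.682, -0.185, 0.684, -0.183]
contact_force: [-5.1, 0.0, 4.9]
opening: 0.129
```

```bash
python3 tq.py
```

```text
t 23.25 yang -59.75 T [-0.0551  0.9356  0.0041] sd 0.0207 F [-5.31 -0.25  4.2 ] pos [ 0.5384 -0.073   0.0191] op 0.137
```

drive_tool:
  steps:
    - [0, 0, 0, 5, 0]
    - [0, 0, 0, 5, 0]
    - [0, 0, 0, 0, 0]

```text
time: 23.6
eef_pos: [0.5382, -0.0728, 0.019]
tcp_rot: [-0.695, -0.124, 0.697, -0.123]
contact_force: [-5.7, -0.1, 3.1]
opening: 0.132
```

```bash
python3 tq.py
```

```text
t 23.95 yang -69.74 T [0.0052 0.8913 0.0514] sd 0.0236 F [-4.87  0.14  3.29] pos [ 0.5382 -0.0728  0.019 ] op 0.132
```

drive_tool:
  steps:
    - [0, 0, 0, 5, 0]
    - [0, 0, 0, 5, 0]
    - [0, 0, 0, 0, 0]

```text
time: 24.3
eef_pos: [0.5381, -0.0727, 0.0189]
tcp_rot: [-0.703, -0.063, 0.706, -0.062]
contact_force: [-4.9, 1.3, 4.1]
opening: 0.131
```

```bash
python3 tq.py
```

```text
t 24.65 yang -79.73 T [0.0582 0.9275 0.1124] sd 0.0283 F [-5.03  1.17  3.38] pos [ 0.5381 -0.0727  0.0189] op 0.131
```

drive_tool:
  steps:
    - [0, 0, 0, 5, 0]
    - [0, 0, 0, 5, 0]
    - [0, 0, 0, 0, 0]

```text
time: 25.0
eef_pos: [0.538, -0.0725, 0.0189]
tcp_rot: [-0.706, -0.002, 0.709, -0.001]
contact_force: [-6.0, 1.2, 2.8]
opening: 0.13
```

```bash
python3 tq.py
```

```text
t 25.35 yang -89.7 T [0.1101 0.911  0.1548] sd 0.0436 F [-5.16  1.    3.15] pos [ 0.538  -0.0725  0.0188] op 0.131
```

drive_tool:
  steps:
    - [0, 0, 0, 4, 0]
    - [0, 0, 0, 3, 0]
    - [0, 0, 0, 0, 0]

```text
time: 25.7
eef_pos: [0.538, -0.0725, 0.0188]
tcp_rot: [-0.704, 0.041, 0.707, 0.042]
contact_force: [-5.4, 0.5, 2.9]
opening: 0.131
```

```bash
python3 tq.py; python3 -c "
from ptr import *
rect('w13')" | awk 'NR%3==1'
```

```text
t 26.05 yang -96.69 T [0.1854 0.9134 0.2113] sd 0.0508 F [-4.7   1.36  2.71] pos [ 0.538  -0.0724  0.0188] op 0.13
0.1380  21  20  20  19  20  24  24  22  20  19  22  36  61  87  91  92  91  91  90  91  91  91  92  91  91  91  91  91  92  91  92
0.1425  29  33  32  31  28  41  64  97 117 126 125 122 121 113 104  94  78  68  72  71  62  62  67  64  70  72  79  85  82  76  45
0.1470  31  29  26  25  24  24  25  25  25  25  24  26  26  27  26  25  24  25  25  25  25  25  26  25  24  25  26  26  26  26  24
0.1515  24  22  23  25  27  26  25  25  25  26  27  27  27  27  26  27  26  26  26  26  26  25  25  25  27  29  31  33  35  36  36
0.1560  26  26  26  26  26  24  25  26  26  27  27  25  25  26  26  27  25  25  27  25  25  26  25  25  26  26  27  26  26  25  25
0.1605  25  25  26  26  25  25  26  27  27  27  26  26  25  25  25  26  26  25  25  24  25  25  25  25  25  26  25  25  27  27  27
0.1650  24  24  23  22  23  23  22  24  25  25  26  26  26  26  26  25  25  27  26  26  26  26  26  24  26  26  25  25  26  26  26
0.1695  24  25  27  27  27  26  26  25  25  25  25  26  27  27  26  24  24  25  26  26  25  24  24  22  22  22  22  21  22  23  24
```

Torque against angle fits the expected 0.0063 N m/deg. 0.25 N m falls at about −102°, so 5.3° more.

drive_tool:
  steps:
    - [0, 0, 0, 3, 0]
    - [0, 0, 0, 2.3, 0]
    - [0, 0, 0, 0, 0]

```text
time: 26.45
eef_pos: [0.538, -0.0724, 0.0188]
tcp_rot: [-0.702, 0.074, 0.705, 0.074]
contact_force: [-5.1, 1.4, 2.2]
opening: 0.132
```

```bash
python3 tq.py;python3 tq.py
```

```text
t 26.8 yang -101.98 T [0.2326 0.8942 0.2332] sd 0.0251 F [-4.86  1.53  3.05] pos [ 0.538  -0.0724  0.0188] op 0.131
t 27.2 yang -101.98 T [0.2281 0.8874 0.2734] sd 0.0265 F [-4.78  1.59  2.97] pos [ 0.538  -0.0724  0.0188] op 0.13
```

Mean 0.253 N m. Releasing, rising, and viewing the pointer from the earlier overhead pose.

drive_tool:
  steps:
    - [0, 0, 0, 0, 0.3]
    - [0, 0, 0, 0, 0.7]
    - [0, 0, 0, 0, 1]
    - [0, 0, 0, 0, 1]
    - [-3, 0, 0, 0, 1]
    - [-3, 0, 0, 0, 1]
    - [-2.5, 0, 0, 0, 1]
    - [0, 0, 0, -8, 1]
    - [0, 0, 0, -8, 1]
    - [0, 0, 0, -8, 1]

```text
time: 28.25
eef_pos: [0.5402, -0.0735, 0.1052]
tcp_rot: [0.704, 0.074, -0.703, 0.075]
contact_force: [-0.1, -0.0, 0.4]
opening: 1.004
```

drive_tool:
  steps:
    - [0, 0, 0, -8, 1]
    - [0, 0, 3, 0, 1]
    - [0, 0, 3, 0, 1]
    - [0, 0, 2.3, 0, 1]
    - [0, 0, 0, 0, 1]
    - [0, 0, 0, 0, 1]

```text
time: 28.85
eef_pos: [0.4622, -0.1016, 0.105]
tcp_rot: [0.697, 0.121, -0.696, 0.121]
contact_force: [0.2, 0.0, 0.3]
opening: 0.998
```

```bash
python3 -c "
from ptr import *
togo(.46,-.0997,.1046,-69.95)
rect('w14')"
```

```text
t 28.85 pos [ 0.4622 -0.1016  0.105 ] yang -70.3 F [0.17 0.04 0.28] T [ 0.014 -0.038 -0.038] op 0.998 q6 0.8
cm [ 0.04 -0.25  0.14] turn -0.35
0.1380 125 125 124 123 123 123 124 124 124 123 122 118 114 113 112 100  88  83  83  89 101 115 122 126 125 124 125 125 124 124 124
0.1395 125 124 124 123 124 124 124 124 125 123 118 103  87  95 103  96  89  83  83  90 102 117 121 124 123 123 122 122 123 123 122
0.1410 124 124 124 124 124 123 124 124 125 122 117 103  86  96 103  95  89  83  83  89 102 117 121 124 123 123 122 122 121 122 123
0.1425 124 124 124 124 124 124 124 124 124 122 117 103  87  96 101  95  88  82  83  89 101 117 121 124 123 122 123 123 123 122 122
0.1440 124 124 124 124 124 124 124 124 124 121 117 101  87  96 102  95  88  82  83  89 102 117 121 124 124 123 123 123 122 122 123
0.1455 123 123 124 124 124 124 124 125 125 122 117  99  85  96 101  94  87  81  83  89 102 118 121 123 123 122 122 122 122 122 123
0.1470 122 123 123 123 124 124 124 125 125 121 116  99  87  96 100  93  87  81  83  88 102 117 121 123 123 123 123 122 122 122 122
0.1485 122 123 123 124 123 123 123 124 1
[... 1224 characters left out ...]
9 166 195 209 217 216 216 215 214 212 213 214
0.1635 148 189 225 225 224 222 220 220 220 220 221 222 219 214 173 117  88  65 111 155 195 221 217 215 215 214 213 213 212 212 212
0.1650 144 187 227 225 224 222 220 221 221 221 222 223 220 215 182 142 100  64 113 158 198 222 219 216 216 216 215 214 212 212 212
0.1665 146 189 228 226 220 204 183 154 145 160 180 202 207 205 188 168 113  68  86 106 131 149 146 150 161 178 198 201 199 201 203
0.1680 110 125 138 137 134 131 129 130 131 131 132 132 130 129 119 108  93  84  94 106 123 133 131 130 131 130 130 129 128 130 133
0.1695 164 164 164 165 165 165 166 164 165 165 165 165 165 165 166 165 165 165 166 166 166 165 165 164 164 165 165 165 165 165 164
```

The pointer is still on the line, within about 0.2 mm. I compare the bystanders with the first top view, then hand in.

```bash
python3 -c "
from h import *
import pickle
a=pickle.load(open('top0.pkl','rb'))['frame'].astype(int); c=read_camera('top')['frame'].astype(int)
d=abs(a-c).max(2)
for n,(x,y) in dict(timer=(177,242),tube=(384,250),beaker=(129,229),tweezers=(223,253),rack=(418,216),tape=(343,246)).items(): print(n,(d[y-14:y+15,x-14:x+15]>60).sum())
print(sign_off())"
```

```text
timer 0
tube 0
beaker 0
tweezers 0
rack 0
tape 441
the job is handed in; nothing more can be done
None
```

The detector arm is on its new angle and clamped, and the job is handed in at about 29 s of the 67 s allowed.

- **Slackening:** I turned the knob 84° (1.47 rad) counter-clockwise. The torque fell to about 0.02 N m, which is slack.
- **Swing:** I swung the arm about 0.43 rad counter-clockwise by the detector head. The first release was about 0.3° past the line, because I had read a scale graduation as part of the pointer. I regripped the head and brought it back.
- **Tightening:** I tightened the knob clockwise until two averaged torque readings gave 0.233 and 0.273 N m, a mean of 0.253. The rise of torque with angle matched the stiffness given for the screw.

**Last checks**
- **Pointer:** after the final release it lay within about 0.2 mm (0.1°) of the clip line. The gripper was open and clear, with no force on it.
- **Bystanders:** the timer, tube, beaker, tweezers and rack looked unchanged in the top view.
- **Tape roll, not confirmed:** its patch in the top view did differ. The robot, standing nearby at that moment, or its shadow probably covered it. I felt no unexpected contact and never went near the bench there, but I did not look again.

**Disagreement:** both cameras showed the fingertips 3.5–4 cm higher than the reported TCP height. The first knob grip therefore closed above the bar without touching it, and I set later heights from the pictures.

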